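# Fill the empty bays of the lens-cell rack

## Task

Two spare lens cells stand on the bench in front of the four-bay parking rack. Find the two empty bays and slide one spare into each until it is fully home against the back wall, sliding the cells over the bench without lifting them off it. Leave the two cells already parked (one of them is a low, flat one) where they are and do not disturb the other things on the bench.

Things in the scene. Friction and masses are not known exactly. Their poses are not given: they have to be found in the camera images.
- bay1 (a point): bay 1 of 4, counted from the rack's left (+y) end: where the centre of a 48 mm high cell lies when fully home, 24 mm above the bench. Axes are the rack's: x points into the bay, y along the rack to the left, z up. The inner face of the back wall is at x = +28 mm, the divider noses end at x = -20 mm: a cell that is home stands 7 mm proud of them.
- bay2 (a point): bay 2 of 4, counted from the rack's left (+y) end: where the centre of a 48 mm high cell lies when fully home, 24 mm above the bench. Axes are the rack's: x points into the bay, y along the rack to the left, z up. The inner face of the back wall is at x = +28 mm, the divider noses end at x = -20 mm: a cell that is home stands 7 mm proud of them.
- bay3 (a point): bay 3 of 4, counted from the rack's left (+y) end: where the centre of a 48 mm high cell lies when fully home, 24 mm above the bench. Axes are the rack's: x points into the bay, y along the rack to the left, z up. The inner face of the back wall is at x = +28 mm, the divider noses end at x = -20 mm: a cell that is home stands 7 mm proud of them.
- bay4 (a point): bay 4 of 4, counted from the rack's left (+y) end: where the centre of a 48 mm high cell lies when fully home, 24 mm above the bench. Axes are the rack's: x points into the bay, y along the rack to the left, z up. The inner face of the back wall is at x = +28 mm, the divider noses end at x = -20 mm: a cell that is home stands 7 mm proud of them.
- rack: fixed grey-painted metal comb on the bench, four bays open at the front, top and bottom (no floor); back wall and dividers 26 mm high, bays 64 mm wide at 72 mm pitch, dividers 8 mm thick with rounded noses, 296 mm long in all. Origin on the bench in the middle of the row of home points; x into the bays, y along the rack to the left
- spare_a_center (a point): a spare, loose in front of the rack: round black lens cell, flat glass window on top, 54 mm diameter, 48 mm high, about 0.25 kg, standing upright on the bench; point at its centre, 24 mm above its underside
- spare_b_center (a point): the other spare, same as the first: round black lens cell, flat glass window on top, 54 mm diameter, 48 mm high, about 0.25 kg, standing upright on the bench; point at its centre, 24 mm above its underside
- parked_tall_center (a point): a cell like the spares that already stands in one of the bays: round black lens cell, flat glass window on top, 54 mm diameter, 48 mm high, about 0.25 kg, standing upright on the bench; point at its centre, 24 mm above its underside
- parked_flat_center (a point): a low cell of the same 54 mm diameter but only 20 mm high that already stands in one of the bays and fills it (lower than the dividers); point at its centre, 10 mm above its underside
- sensor: bystander: aluminium camera-like sensor box, 55 mm cube with a short black lens tube on its front, left of the rack; origin at the centre of its underside
- cleaner: bystander: small upright bottle, 36 mm diameter, 85 mm high, far left; origin at the centre of its underside
- driver: bystander: screwdriver lying on the bench right of the rack; origin at the underside of its middle, x along it towards the tip
There are look-alikes about, which are no part of the job. Leave any red look-alike of the part that bears spare_a_center alone.

How it is judged:
At the end, for the whole second after the job is handed in: Each spare stands upright on the bench, at rest, with its centre within 10 mm (horizontally) of the home point of a bay, and the two cells that were already parked are within 8 mm of where they were ((horizontal distance between spare_a_center and bay1 below 0.01 m or horizontal distance between spare_a_center and bay2 below 0.01 m or horizontal distance between spare_a_center and bay3 below 0.01 m or horizontal distance between spare_a_center and bay4 below 0.01 m) and angle between each of spare_a_center, spare_b_center's own z axis and vertical below 0.1 rad and height (world z) of each of spare_a_center, spare_b_center below 0.03 m and linear speed of each of spare_a, spare_b below 0.01 m/s and (horizontal distance between spare_b_center and bay1 below 0.01 m or horizontal distance between spare_b_center and bay2 below 0.01 m or horizontal distance between spare_b_center and bay3 below 0.01 m or horizontal distance between spare_b_center and bay4 below 0.01 m) and distance of each of parked_tall_center, parked_flat_center from where it was at the start of the episode below 0.008 m); the robot touches nothing.
It fails at once if a spare was lifted more than 15 mm off the bench (height (world z) of any of spare_a_center, spare_b_center above 0.039 m).
It fails at once if a spare was tipped over (angle between any of spare_a_center, spare_b_center's own z axis and vertical above 0.6 rad).
It fails at once if a parked cell was pulled or pushed out of its place (more than 20 mm) (distance of any of parked_tall_center, parked_flat_center from where it was at the start of the episode above 0.02 m).
It fails at once if a bystander object was moved by more than 20 mm (distance of any of sensor, cleaner, driver from where it was at the start of the episode above 0.02 m).
It also fails if it takes over 58 s, if anything falls off the work surface, if the arm or the gripper's body presses on something with over 40 N, if the wrist force passes 120 N, or if a joint passes its speed limit or range.

## Robot

A 7-joint arm with a two-finger parallel gripper is mounted at the origin on the work surface. World frame = base frame: x ahead of the robot, y to its left, z up, the work surface at z = 0. Lengths are in m, angles in rad, forces in N, time in s.
With the tool pointing down it reaches from about 0.425 to 0.875 m from the base axis. Payload 9.9 kg.
Tool frame: the origin (TCP) lies midway between the tips of the shut fingers; the grasp point (between the pads) lies 19 mm behind it; z points along the fingers, y is the line along which they close (so a half turn about z gives the same grasp; the last joint's range is limited). The gripper opens to 85 mm and grips with 20 to 120 N. Pads are 22 mm wide; open, the fingers measure 114 mm over their backs; the gripper's body (76 mm by 85 mm) begins 54 mm behind the grasp point. The pads swing forward as they close: fully open they stand 13 mm farther back than shut.
Start: joints at [-0.084, 0.576, 0.025, 1.437, -0.015, 1.129, -0.057], TCP at [0.675, 0, 0.231] pointing down, gripper open.
Joint ranges: [-2.76, 2.76], [-0.34, 2.15], [-1.52, 1.57], [0.19, 2.46], [-1.09, 4.23], [0.17, 1.99], [-2.82, 2.82]. Speed limits (rad/s): [2.22, 2.22, 3.01, 3.01, 3.14, 3.14, 3.14].

## Interface

Orientations are given as a rotation vector (axis times angle).
In Python, from bench import bot gives the robot as it stands.
- The arm moves only by the tool carry_out, never from a script. Its argument "motion" is a list that holds one entry, the list of rows, each a list of 5 numbers: the shift along the tool's x, y, z in m, then the turn about the tool's z in degrees, then the closure, from -1 (fully open) to 1 (shut). In form: [[[dx, dy, dz, spin, fingers], ...]]. A call has 1 to 8 rows; each row shifts and turns the commanded pose from where the row before left it, along the tool's axes as they then stand; what a row does not reach is not made up. A row lasts 1/8 s, in which the tool goes at most 62.5 mm and 10.7 degrees, less where a joint would pass 70% of its speed; a pose out of reach is approached as far as the arm can. A call is refused whole if a number of a shift passes 0.0625 or a number of a turn 10.7, either way. A call with a gripper value outside its range is refused whole. The fingers move at their own pace and stop on an object; the grip force is fixed at half the most. Time passes only in rows, so rows that do not move let the fingers close. It gives the time, the measured TCP pose, the force, the opening and the grip force at its end, in the units of the state.
- bot.state(): the state, without advancing time (a new reading comes with each control period).
- bot.get_image(name): name is "scene" or "side" or "wrist"; returns (picture, depth): 480x640x3 uint8, blue, green, red; 480x640 float32, m along the optical axis (not along the pixel's ray), 0 where there is no reading.
- bot.camera_model(name): a dict with "fx", "fy", "cx", "cy" (pixels), "D" ([k1, k2, p1, p2, k3] as OpenCV has them; the pictures are not rectified), "camera_from_world" (4x4, takes a point from world to camera coordinates). Camera axes: x right, y down, z forward; pixel columns grow to the right and rows downward; lengths in m; the calibration is good to about 2 mm. A picture is of the moment at which its call begins: read the wrist's pose just before it. camera_model takes no time and is no camera call; for the wrist camera it gives the pose at the moment of the call.
- bot.hand_in(): hands the job in; it is judged then, once.
The state is a dict: "t": time; "joints": joint angles; "joint_velocities": joint speeds; "joint_efforts": joint torques, N m; "tcp_pos": TCP position; "tool_rot": TCP orientation; "wrist_force": force on the tool from outside, world axes, zero at the start; "wrist_torque": the same for the moment, N m; "opening": finger opening in m; "finger_force": force on a finger pad.
Only numpy, scipy, OpenCV 4.12 (cv2) and the standard library are available. Lean on these libraries where they do the work, as an engineer would, in place of code of your own. Each camera call takes 0.05 s, during which the arm holds its last target. There are 200 camera calls.

## Working session

There is one attempt and no reset: what is moved stays moved. The work goes in short steps, Python scripts to look and compute and a tool call to move; the robot and the scene stay as the last step left them, time stands still between calls to the robot, and variables do not carry over. Pictures are saved under pics/ and viewed, at most 10 in all, crops included, and the job is handed in when it is done.

Besides the shell and the picture viewer there is one more tool, called as name([rows], argument=value, ...), one row to a line, values as JSON. carry_out: Moves the arm, as the interface text tells. Its arguments: {"type":"object","properties":{"motion":{"type":"array","items":{"type":"array","items":{"type":"array","items":{"type":"number"}}}}},"required":["motion"]}

```bash
mkdir -p pics; cat > h.py <<'E'
import numpy as np, cv2
from bench import bot
def ray(name,uv,z,m=None):
    m=m or bot.camera_model(name)
    K=np.array([[m['fx'],0,m['cx']],[0,m['fy'],m['cy']],[0,0,1]]);T=np.array(m['camera_from_world'])
    p=cv2.undistortPoints(np.array(uv,float).reshape(-1,1,2),K,np.array(m['D'],float)).reshape(-1,2)
    R,t=T[:3,:3],T[:3,3];c=-R.T@t
    d=np.c_[p,np.ones(len(p))]@R
    return c+d*((z-c[2])/d[:,2])[:,None]
E
python3 - <<'E'
from h import *
for n in ["scene","side"]:
    im,d=bot.get_image(n);cv2.imwrite(f"pics/{n}0.png",im);np.save(f"pics/{n}0d.npy",d)
    T=np.array(bot.camera_model(n)['camera_from_world']);print(n,-T[:3,:3].T@T[:3,3],T[:3,:3].round(2).tolist())
print({k:np.round(v,3) for k,v in bot.state().items()})
E
```

```text
scene [ 0.90437147 -0.62579942  1.03177872] [[0.83, 0.55, 0.01], [0.45, -0.67, -0.59], [-0.32, 0.5, -0.81]]
side [-0.01440631  0.6621814   0.62398137] [[-0.76, -0.65, -0.0], [-0.36, 0.43, -0.83], [0.54, -0.63, -0.56]]
{'t': np.float64(0.1), 'joints': array([-0.084,  0.576,  0.025,  1.438, -0.015,  1.129, -0.057]), 'joint_velocities': array([-0.   , -0.002, -0.001, -0.001,  0.001,  0.   , -0.001]), 'joint_efforts': array([ 7.0000e-03, -7.6731e+01,  2.2590e+00, -2.8661e+01,  1.6000e-02,
        9.0000e-03, -0.0000e+00]), 'tcp_pos': array([ 0.675, -0.   ,  0.231]), 'tool_rot': array([-2.221e+00, -2.221e+00,  2.000e-03]), 'wrist_force': array([-0.11 , -0.512, -0.28 ]), 'wrist_torque': array([ 0.034,  0.018, -0.017]), 'finger_force': np.float64(0.0), 'opening': np.float64(0.086)}
```

View pics/scene0.png

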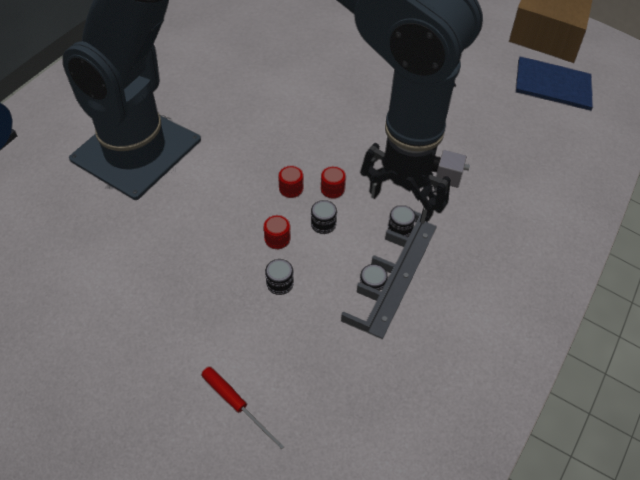

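View pics/side0.png

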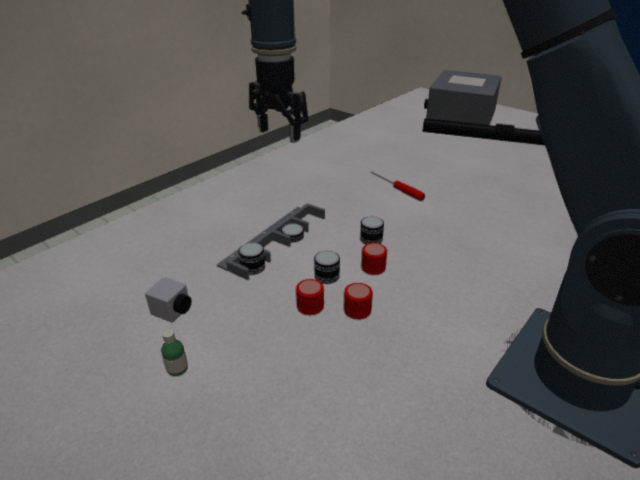

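The black cells with glass tops at scene pixels (323,212) and (280,272) stand loose, so they are the spares. The red ones at (290,181), (333,181) and (277,231) are look-alikes. The tall parked cell is at (402,219) and the flat one at (373,277). Next I'll measure from depth and rays, and confirm with a crop.

```bash
python3 - <<'E'
from h import *
for n in ["scene","side"]:
    im=cv2.imread(f"pics/{n}0.png");d=np.load(f"pics/{n}0d.npy");m=bot.camera_model(n)
    K=np.array([[m['fx'],0,m['cx']],[0,m['fy'],m['cy']],[0,0,1]]);T=np.array(m['camera_from_world'])
    v,u=np.mgrid[:480,:640];p=cv2.undistortPoints(np.stack([u,v],-1).reshape(-1,1,2).astype(float),K,np.array(m['D'],float)).reshape(480,640,2)
    P=(np.dstack([p,np.ones((480,640))])*d[...,None]-T[:3,3])@T[:3,:3]
    hsv=cv2.cvtColor(im,cv2.COLOR_BGR2HSV)
    ok=(d>0)&(P[...,0]>.3)&(P[...,0]<.95)&(abs(P[...,1])<.4)
    for nm,lo,hi in [("z48",.042,.055),("z26",.022,.031),("z20",.016,.0215)]:
        k=(ok&(P[...,2]>lo)&(P[...,2]<hi)).astype(np.uint8)
        N,L,S,C=cv2.connectedComponentsWithStats(k)
        for i in range(1,N):
            if S[i,4]<60: continue
            q=P[L==i]; (cx,cy),(w,h),a=cv2.minAreaRect(q[:,:2].astype(np.float32))
            print(n,nm,C[i].round(0),S[i,4],"ctr",np.round([cx,cy],3),"size",np.round([w,h],3),"ang",round(a,1),"z",np.median(q[:,2]).round(3),"sat",np.median(hsv[L==i][:,1]))
im=cv2.imread("pics/scene0.png")[150:350,240:480];cv2.imwrite("pics/crop1.png",cv2.resize(im,(720,600),interpolation=2))
E
```

```text
scene z48 [451. 162.] 475 ctr [0.646 0.331] size [0.069 0.061] ang 16.2 z 0.052 sat 18.0
scene z48 [291. 175.] 367 ctr [0.379 0.102] size [0.052 0.055] ang 15.5 z 0.047 sat 117.0
scene z48 [333. 176.] 372 ctr [0.456 0.151] size [0.052 0.052] ang 32.3 z 0.047 sat 118.5
scene z48 [324. 210.] 440 ctr [0.49  0.059] size [0.054 0.054] ang 88.7 z 0.047 sat 17.0
scene z48 [402. 215.] 440 ctr [0.632 0.14 ] size [0.052 0.055] ang 27.0 z 0.047 sat 17.0
scene z48 [276. 225.] 461 ctr [ 0.434 -0.026] size [0.05  0.057] ang 34.6 z 0.047 sat 109.0
scene z48 [279. 270.] 533 ctr [ 0.5   -0.112] size [0.052 0.055] ang 37.3 z 0.047 sat 17.0
scene z26 [291. 187.] 68 ctr [0.39  0.091] size [0.053 0.03 ] ang 44.0 z 0.027 sat 207.0
scene z26 [333. 188.] 64 ctr [0.465 0.139] size [0.052 0.022] ang 33.8 z 0.026 sat 210.0
scene z26 [388. 269.] 916 ctr [0.652 0.033] size [0.061 0.299] ang 7.1 z 0.024 sat 24.0
scene z26 [323. 223.] 67 ctr [0.499 0.044] size [0.05  0.021] ang 26.1 z 0.027 sat 16.0
scene z26 [277. 239.] 67 ctr [ 0.443 -0.041] size [0.051 0.021] ang 35.4 z 0.026 sat 207.0
scene z26 [280. 285.] 64 
[... 1679 characters left out ...]
e z26 [356. 307.] 89 ctr [0.37  0.119] size [0.053 0.024] ang 30.0 z 0.027 sat 247.0
side z26 [170. 308.] 161 ctr [0.633 0.348] size [0.082 0.031] ang 47.3 z 0.026 sat 16.0
side z20 [408. 190.] 80 ctr [ 0.549 -0.343] size [0.021 0.101] ang 84.8 z 0.019 sat 246.5
side z20 [309. 211.] 65 ctr [ 0.678 -0.088] size [0.076 0.039] ang 55.8 z 0.019 sat 13.0
side z20 [292. 229.] 276 ctr [ 0.652 -0.006] size [0.058 0.06 ] ang 7.5 z 0.02 sat 15.0
side z20 [273. 238.] 65 ctr [0.66 0.05] size [0.07  0.037] ang 52.5 z 0.019 sat 13.0
side z20 [310. 306.] 64 ctr [0.443 0.167] size [0.051 0.021] ang 43.4 z 0.019 sat 247.0
side z20 [357. 310.] 60 ctr [0.369 0.117] size [0.053 0.022] ang 35.8 z 0.018 sat 244.0
```

View pics/crop1.png

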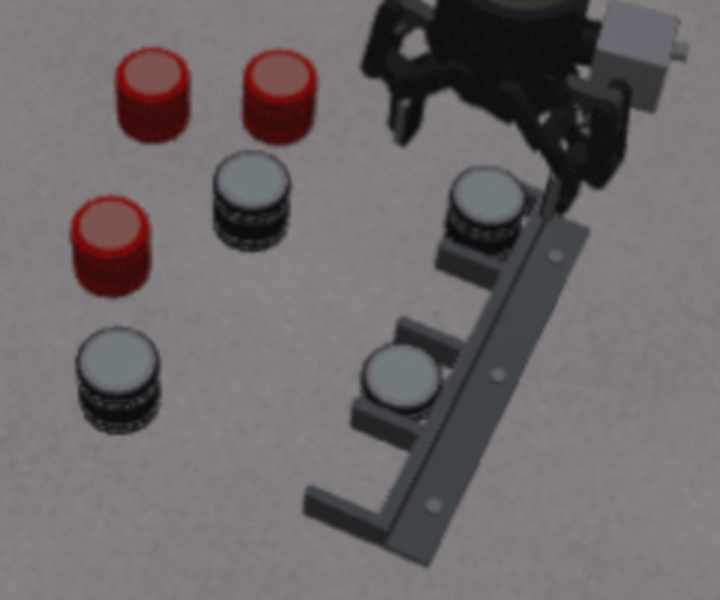

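The crop confirms it. The two black glass-topped cells are the loose spares: A is about (0.490, 0.061) and B about (0.4995, -0.1105), with tops at z = 0.048. The rack is yawed about +7.1°. The tall cell is in bay 1 and the flat one in bay 3, so bay 2 (about 0.639, 0.068) and bay 4 (about 0.657, -0.076) are empty. I'll grip high, above the 26 mm walls, with the fingers in line with rack x, and drag.

carry_out([
  [[0, 0, 0, -7.1, -1], [0.0207, -0.044, 0, 0, -1], [0.0207, -0.044, 0, 0, -1], [0.0207, -0.044, 0, 0, -1], [0.0207, -0.044, 0, 0, -1], [0, 0, 0.05, 0, -1], [0, 0, 0.04, 0, -1], [0, 0, 0, 0, -1]],
])

```text
t: 1.1
tcp_pos: [0.4882, 0.0601, 0.1393]
tool_rot: [-2.077, -2.353, 0.007]
wrist_force: [1.3, -0.4, 0.1]
opening: 0.0853
finger_force: 0.0
```

```bash
python3 - <<'E'
from h import *
from scipy.spatial.transform import Rotation as R
s=bot.state();m=bot.camera_model("wrist")
im,d=bot.get_image("wrist");cv2.imwrite("pics/w1.png",im)
print(s['tcp_pos'].round(4) if hasattr(s['tcp_pos'],'round') else s['tcp_pos'],R.from_rotvec(s['tool_rot']).as_matrix().round(3).tolist())
T=np.array(m['camera_from_world']);print(-T[:3,:3].T@T[:3,3])
E
```

```text
[0.4882 0.0601 0.1393] [[-0.124, 0.992, -0.005], [0.992, 0.124, -0.001], [-0.0, -0.006, -1.0]]
[0.47982007 0.13936499 0.28243979]
```

View pics/w1.png

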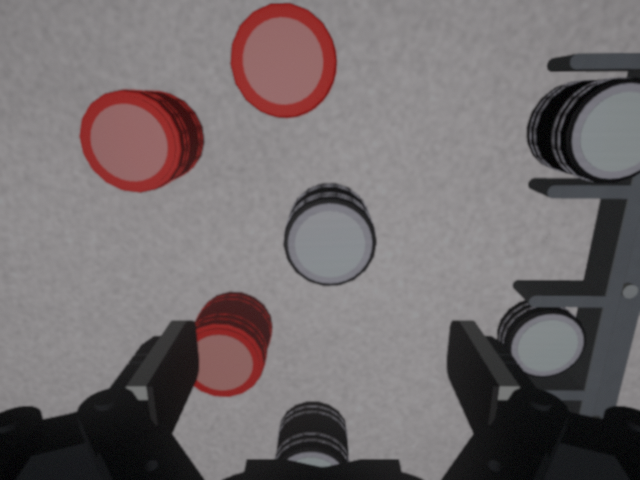

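The wrist view shows spare A's top centred at (330,242) between the fingers, with the bay-2 divider noses at (530,185) and (515,287). I'll check these by rays.

```bash
python3 - <<'E'
from h import *
print(ray("wrist",[(330,242)],.048).round(4))
print(ray("wrist",[(530,185),(515,287),(550,63)],.026).round(4))
print(ray("wrist",[(622,130),(226,358)],.048).round(4),ray("wrist",[(546,341)],.02).round(4))
E
```

```text
[[0.4941 0.0616 0.048 ]]
[[0.6098 0.1052 0.026 ]
 [0.6184 0.0389 0.026 ]
 [0.6019 0.1724 0.026 ]]
[[ 0.6381  0.1422  0.048 ]
 [ 0.439  -0.0231  0.048 ]] [[ 6.531e-01 -4.000e-04  2.000e-02]]
```

carry_out([
  [[0.001, 0.003, 0.05, 0, -1], [0, 0, 0.05, 0, -1], [0, 0, 0.011, 0, -1], [0, 0, 0, 0, -1], [0, 0, 0, 0, 0], [0, 0, 0, 0, 1], [0, 0, 0, 0, 1], [0, 0, 0, 0, 1]],
])

```text
t: 2.15
tcp_pos: [0.4938, 0.0619, 0.0323]
tool_rot: [2.079, 2.353, 0.003]
wrist_force: [-2.7, 0.3, 16.8]
opening: 0.052
finger_force: 59.4
```

carry_out([
  [[0, 0, 0, 0, 1], [0, 0, 0, 0, 1]],
])

```text
t: 2.4
tcp_pos: [0.4938, 0.0618, 0.0323]
tool_rot: [2.079, 2.353, 0.003]
wrist_force: [-2.0, -0.9, 16.6]
opening: 0.052
finger_force: 59.4
```

```bash
python3 - <<'E'
from h import *
im,d=bot.get_image("side");cv2.imwrite("pics/s2.png",cv2.resize(im[150:330,190:430],(800,600),interpolation=2))
E
```

```text
(no output)
```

View pics/s2.png

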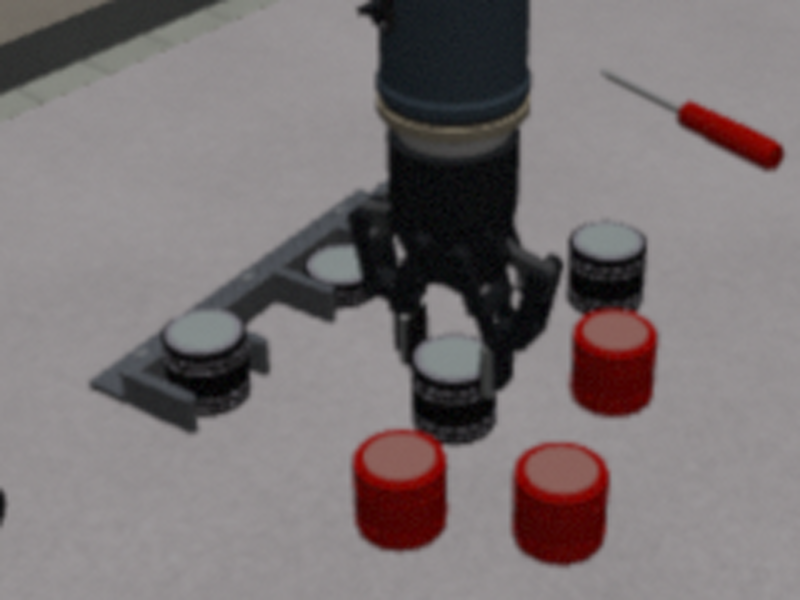

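Held, with the opening at 52 mm and the finger tips above wall height. The pads press down with about 17 N, so I'll ease 3 mm up, then drag towards bay 2.

carry_out([
  [[0, 0, -0.003, 0, 1], [-0.004, 0.015, 0, 0, 1], [-0.004, 0.015, 0, 0, 1], [-0.003, 0.02, 0, 0, 1], [0, 0.02, 0, 0, 1], [0, 0, 0, 0, 1]],
])

```text
t: 3.2
tcp_pos: [0.5651, 0.0597, 0.0337]
tool_rot: [2.079, 2.354, 0.002]
wrist_force: [-0.3, -0.0, -1.7]
opening: 0.0515
finger_force: 62.9
```

```bash
python3 - <<'E'
from h import *
im,d=bot.get_image("wrist");cv2.imwrite("pics/w3.png",im)
E
```

```text
(no output)
```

View pics/w3.png

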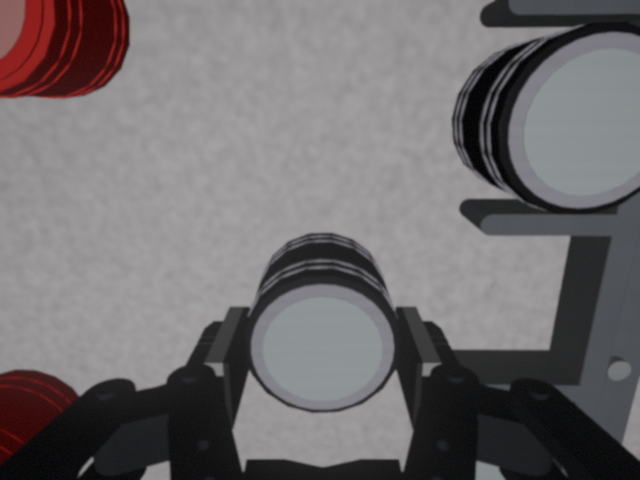

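Cell A is held at (322,347). The bay-2 inner top edges are at rows 235 (left divider) and 383 (right divider) near column 540, running parallel to the image rows.

```bash
python3 - <<'E'
from h import *
e=np.array([[.9923,.1236],[-.1236,.9923]])
for uv,z in [([(322,347)],.049),([(500,235),(600,235),(500,384),(560,384),(573,385),(610,238),(487,228)],.026),([(540,350),(470,350)],0)]:
    P=ray("wrist",uv,z);print(P.round(4).tolist(),(P[:,:2]@e.T).round(4).tolist())
s=bot.state();print(np.array(s['tcp_pos'])[:2]@e.T)
E
```

```text
[[0.5643, 0.0591, 0.049]] [[0.5673, -0.0111]]
[[0.6247, 0.0994, 0.026], [0.6603, 0.1038, 0.026], [0.6405, 0.0369, 0.026], [0.6646, 0.0401, 0.026], [0.6699, 0.0403, 0.026], [0.6642, 0.1032, 0.026], [0.6194, 0.1014, 0.026]] [[0.6322, 0.0214], [0.6681, 0.0214], [0.6402, -0.0426], [0.6644, -0.0423], [0.6697, -0.0428], [0.6719, 0.0203], [0.6272, 0.0241]]
[[0.6691, 0.04, 0.0], [0.637, 0.0358, 0.0]] [[0.6689, -0.043], [0.6365, -0.0432]]
[ 0.56674258 -0.01064042]
```

Bay 2's measured width is 64 mm and its centre is at rack-y -0.0106, with the cell at -0.011, so it is aligned. The back wall is at about 0.6705, which leaves about 76 mm to go.

carry_out([
  [[0, 0.02, 0.001, 0, 1], [0, 0.02, 0, 0, 1], [0, 0.015, 0, 0, 1], [0, 0.01, 0, 0, 1], [0, 0.005, 0, 0, 1], [0, 0.003, 0, 0, 1], [0, 0, 0, 0, 1]],
])

```text
t: 4.12
tcp_pos: [0.6351, 0.0684, 0.0325]
tool_rot: [-2.079, -2.354, 0.002]
wrist_force: [-4.4, -0.3, 5.7]
opening: 0.0514
finger_force: 63.7
```

carry_out([
  [[0, 0.002, 0, 0, 1], [0, 0, 0, 0, 1]],
])

```text
t: 4.38
tcp_pos: [0.6371, 0.0686, 0.0325]
tool_rot: [-2.079, -2.354, 0.002]
wrist_force: [-3.8, 0.0, 5.7]
opening: 0.0518
finger_force: 63.8
```

carry_out([
  [[0, 0.002, 0, 0, 1], [0, 0, 0, 0, 1]],
])

```text
t: 4.62
tcp_pos: [0.6391, 0.0689, 0.0325]
tool_rot: [-2.079, -2.354, 0.002]
wrist_force: [-4.4, -0.3, 5.0]
opening: 0.0517
finger_force: 63.8
```

carry_out([
  [[0, 0.002, 0, 0, 1], [0, 0, 0, 0, 1]],
])

```text
t: 4.88
tcp_pos: [0.6411, 0.0691, 0.0325]
tool_rot: [-2.079, -2.354, 0.002]
wrist_force: [-3.4, -0.4, 5.0]
opening: 0.052
finger_force: 63.8
```

carry_out([
  [[0, 0.002, 0, 0, 1], [0, 0, 0, 0, 1]],
])

```text
t: 5.12
tcp_pos: [0.6428, 0.0693, 0.0325]
tool_rot: [-2.079, -2.354, 0.002]
wrist_force: [-4.9, -1.0, 6.3]
opening: 0.0517
finger_force: 63.8
```

```bash
python3 - <<'E'
from h import *
im,d=bot.get_image("wrist");cv2.imwrite("pics/w4.png",im)
E
```

```text
(no output)
```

View pics/w4.png

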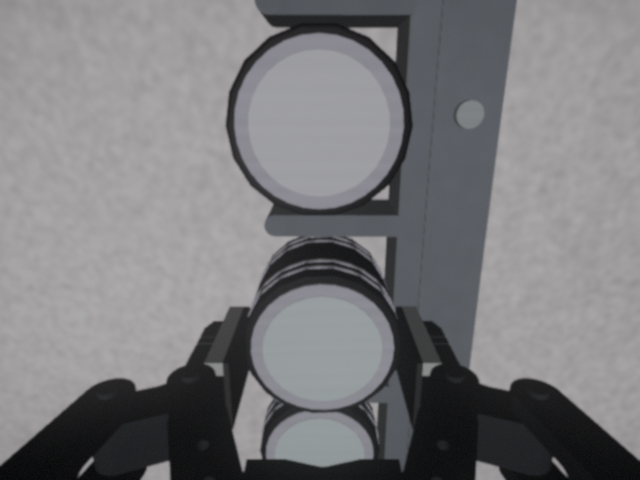

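The base of cell A, with its right edge at column 385, now meets the wall line at about 386. I'll press slightly further to confirm contact.

carry_out([
  [[0, 0.002, 0, 0, 1], [0, 0, 0, 0, 1]],
])

```text
t: 5.42
tcp_pos: [0.6429, 0.0693, 0.0326]
tool_rot: [-2.077, -2.352, 0.007]
wrist_force: [-11.6, -0.8, 12.7]
opening: 0.0512
finger_force: 64.7
```

The force jumped with no advance, so cell A is home. I'll release, rise and go above spare B.

carry_out([
  [[0, -0.002, 0, 0, 0.3], [0, 0, 0, 0, -0.3], [0, 0, 0, 0, -1], [0, 0, 0, 0, -1], [0, 0, 0, 0, -1], [0, 0, -0.05, 0, -1], [0, 0, -0.055, 0, -1], [0, 0, 0, 0, -1]],
])

```text
t: 6.42
tcp_pos: [0.6471, 0.0698, 0.142]
tool_rot: [2.076, 2.35, 0.01]
wrist_force: [0.0, 0.5, -1.7]
opening: 0.0856
finger_force: 0.0
```

carry_out([
  [[-0.04, -0.041, 0, 0, -1], [-0.04, -0.041, 0, 0, -1], [-0.04, -0.041, 0, 0, -1], [-0.04, -0.041, 0, 0, -1], [0, 0, 0, 0, -1], [0, 0, 0, 0, -1]],
])

```text
t: 7.18
tcp_pos: [0.5015, -0.1092, 0.1371]
tool_rot: [-2.08, -2.354, -0.001]
wrist_force: [0.9, -0.0, -0.1]
opening: 0.0853
finger_force: 0.0
```

```bash
python3 - <<'E'
from h import *
im,d=bot.get_image("wrist");cv2.imwrite("pics/w5.png",im)
e=np.array([[.9923,.1236],[-.1236,.9923]])
g=cv2.cvtColor(im,cv2.COLOR_BGR2HSV)
k=((d>0)).astype(np.uint8)
m=bot.camera_model("wrist");K=np.array([[m['fx'],0,m['cx']],[0,m['fy'],m['cy']],[0,0,1]]);T=np.array(m['camera_from_world'])
v,u=np.mgrid[:480,:640];p=cv2.undistortPoints(np.stack([u,v],-1).reshape(-1,1,2).astype(float),K,np.array(m['D'],float)).reshape(480,640,2)
P=(np.dstack([p,np.ones((480,640))])*d[...,None]-T[:3,3])@T[:3,:3]
N,L,S,C=cv2.connectedComponentsWithStats((k>0).astype(np.uint8)*((P[...,2]>.043)&(P[...,2]<.053)).astype(np.uint8))
for i in range(1,N):
    if S[i,4]>300:
        q=P[L==i];c=cv2.minEnclosingCircle(q[:,:2].astype(np.float32));print(C[i].round(),np.round(c[0],4),round(c[1],4),"rack",(e@np.array(c[0])).round(4),np.median(g[L==i][:,1]))
E
```

```text
[210.  70.] [ 0.4352 -0.0246] 0.0272 rack [ 0.4288 -0.0782] 80.0
[321. 246.] [ 0.5018 -0.1101] 0.0273 rack [ 0.4844 -0.1713] 13.0
```

View pics/w5.png

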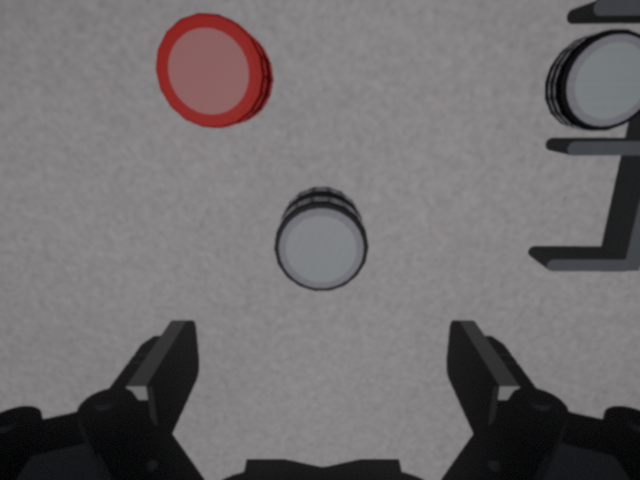

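Spare B is centred at (321,246), world (0.502, -0.110), right under the tool. The red one at (210,70) is clear.

carry_out([
  [[-0.001, 0, 0.05, 0, -1], [0, 0, 0.05, 0, -1], [0, 0, 0.006, 0, -1], [0, 0, 0, 0, -1], [0, 0, 0, 0, 0], [0, 0, 0, 0, 1], [0, 0, 0, 0, 1], [0, 0, 0, 0, 1]],
])

```text
t: 8.22
tcp_pos: [0.5022, -0.1106, 0.0332]
tool_rot: [2.078, 2.353, 0.002]
wrist_force: [-2.6, 1.0, 14.4]
opening: 0.0516
finger_force: 59.8
```

carry_out([
  [[0, 0, -0.003, 0, 1], [0.006, 0.02, 0, 0, 1], [0.006, 0.02, 0, 0, 1], [0.005, 0.02, 0, 0, 1], [0, 0.02, 0, 0, 1], [0, 0, 0, 0, 1]],
])

```text
t: 8.98
tcp_pos: [0.5799, -0.0833, 0.0346]
tool_rot: [2.078, 2.355, 0.002]
wrist_force: [-0.5, -0.3, -2.9]
opening: 0.0516
finger_force: 63.1
```

```bash
python3 - <<'E'
from h import *
im,d=bot.get_image("wrist");cv2.imwrite("pics/w6.png",im)
E
```

```text
(no output)
```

View pics/w6.png

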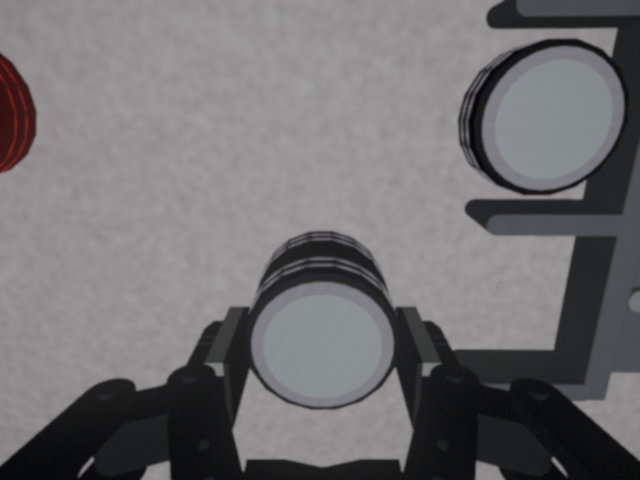

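The geometry matches bay 2: divider edges are at rows 235 and 384, with the cell at (322,346), so it is aligned. About 80 mm to go.

carry_out([
  [[0, 0.02, 0.0015, 0, 1], [0, 0.02, 0, 0, 1], [0, 0.02, 0, 0, 1], [0, 0.01, 0, 0, 1], [0, 0.005, 0, 0, 1], [0, 0.003, 0, 0, 1], [0, 0, 0, 0, 1]],
])

```text
t: 9.9
tcp_pos: [0.6536, -0.0752, 0.0335]
tool_rot: [-2.08, -2.352, 0.004]
wrist_force: [-7.1, -1.2, 9.1]
opening: 0.0518
finger_force: 64.4
```

carry_out([
  [[0, 0.002, 0, 0, 1], [0, 0, 0, 0, 1]],
])

```text
t: 10.15
tcp_pos: [0.6554, -0.075, 0.0335]
tool_rot: [-2.08, -2.352, 0.004]
wrist_force: [-6.9, -1.6, 9.7]
opening: 0.0514
finger_force: 64.4
```

carry_out([
  [[0, 0.002, 0, 0, 1], [0, 0, 0, 0, 1]],
])

```text
t: 10.4
tcp_pos: [0.6574, -0.0748, 0.0335]
tool_rot: [-2.08, -2.352, 0.005]
wrist_force: [-6.0, -0.6, 10.1]
opening: 0.0514
finger_force: 64.4
```

carry_out([
  [[0, 0.002, 0, 0, 1], [0, 0, 0, 0, 1]],
])

```text
t: 10.65
tcp_pos: [0.6595, -0.0746, 0.0335]
tool_rot: [-2.08, -2.352, 0.004]
wrist_force: [-6.9, -0.7, 8.5]
opening: 0.0517
finger_force: 64.4
```

carry_out([
  [[0, 0.002, 0, 0, 1], [0, 0, 0, 0, 1]],
])

```text
t: 10.9
tcp_pos: [0.6604, -0.0745, 0.0335]
tool_rot: [-2.079, -2.351, 0.007]
wrist_force: [-10.5, -1.0, 13.0]
opening: 0.0518
finger_force: 64.8
```

Contact with the wall: the force rose and the advance stalled. Release, rise and check.

carry_out([
  [[0, -0.001, 0, 0, 0.3], [0, 0, 0, 0, -0.3], [0, 0, 0, 0, -1], [0, 0, 0, 0, -1], [0, 0, 0, 0, -1], [0, 0, -0.05, 0, -1], [0, 0, -0.055, 0, -1], [0, 0, -0.05, 0, -1]],
])

```text
t: 11.9
tcp_pos: [0.6631, -0.0732, 0.1897]
tool_rot: [2.079, 2.354, 0.001]
wrist_force: [0.7, -1.5, 0.2]
opening: 0.0855
finger_force: 0.0
```

carry_out([
  [[0, -0.05, -0.03, 0, -1], [0, -0.06, 0, 0, -1], [0, -0.06, 0, 0, -1], [0, -0.03, 0, 0, -1], [0, 0, 0, 0, -1], [0, 0, 0, 0, -1]],
])

```text
t: 12.65
tcp_pos: [0.4657, -0.0978, 0.2181]
tool_rot: [2.078, 2.354, 0.002]
wrist_force: [-0.1, -0.1, -0.8]
opening: 0.0857
finger_force: 0.0
```

```bash
python3 - <<'E'
from h import *
e=np.array([[.9923,.1236],[-.1236,.9923]])
for n in ["scene","side"]:
    im,d=bot.get_image(n);cv2.imwrite(f"pics/{n}9.png",im);m=bot.camera_model(n)
    K=np.array([[m['fx'],0,m['cx']],[0,m['fy'],m['cy']],[0,0,1]]);T=np.array(m['camera_from_world'])
    v,u=np.mgrid[:480,:640];p=cv2.undistortPoints(np.stack([u,v],-1).reshape(-1,1,2).astype(float),K,np.array(m['D'],float)).reshape(480,640,2)
    P=(np.dstack([p,np.ones((480,640))])*d[...,None]-T[:3,3])@T[:3,:3]
    ok=(d>0)&(P[...,0]>.3)&(P[...,0]<.95)&(abs(P[...,1])<.4)
    for lo,hi in [(.042,.055),(.016,.0215)]:
        N,L,S,C=cv2.connectedComponentsWithStats((ok&(P[...,2]>lo)&(P[...,2]<hi)).astype(np.uint8))
        for i in range(1,N):
            if S[i,4]<200: continue
            q=P[L==i];c,_,_=cv2.minAreaRect(q[:,:2].astype(np.float32));print(n,lo,C[i].round(),np.round(c,3),"rack",(e@np.array(c)).round(4),q[:,2].std().round(4))
a=cv2.imread("pics/scene9.png")[140:360,240:500];cv2.imwrite("pics/end.png",cv2.resize(a,(708,600)))
E
```

```text
scene 0.042 [450. 162.] [0.645 0.332] rack [0.681  0.2499] 0.0033
scene 0.042 [333. 176.] [0.456 0.151] rack [0.4711 0.0933] 0.0021
scene 0.042 [402. 215.] [0.631 0.138] rack [0.6433 0.0594] 0.0021
scene 0.042 [277. 225.] [ 0.434 -0.026] rack [ 0.4272 -0.0796] 0.002
scene 0.042 [389. 241.] [0.642 0.067] rack [ 0.6449 -0.0132] 0.0022
scene 0.042 [360. 297.] [ 0.659 -0.076] rack [ 0.645  -0.1565] 0.002
scene 0.016 [374. 275.] [ 0.65  -0.003] rack [ 0.6448 -0.0835] 0.0014
side 0.042 [309. 207.] [ 0.657 -0.073] rack [ 0.6427 -0.1539] 0.0018
side 0.042 [272. 235.] [0.641 0.07 ] rack [ 0.6449 -0.0097] 0.0018
side 0.042 [250. 251.] [0.632 0.143] rack [0.6444 0.0636] 0.0018
side 0.042 [374. 251.] [ 0.432 -0.023] rack [ 0.4259 -0.0761] 0.0018
side 0.042 [168. 295.] [0.645 0.335] rack [0.6812 0.2523] 0.0041
side 0.042 [309. 289.] [0.455 0.155] rack [0.4707 0.0972] 0.0017
side 0.042 [358. 293.] [0.378 0.105] rack [0.3877 0.0578] 0.0018
side 0.016 [293. 229.] [0.65  0.002] rack [ 0.6449 -0.0784] 0.0013
```

View pics/end.png

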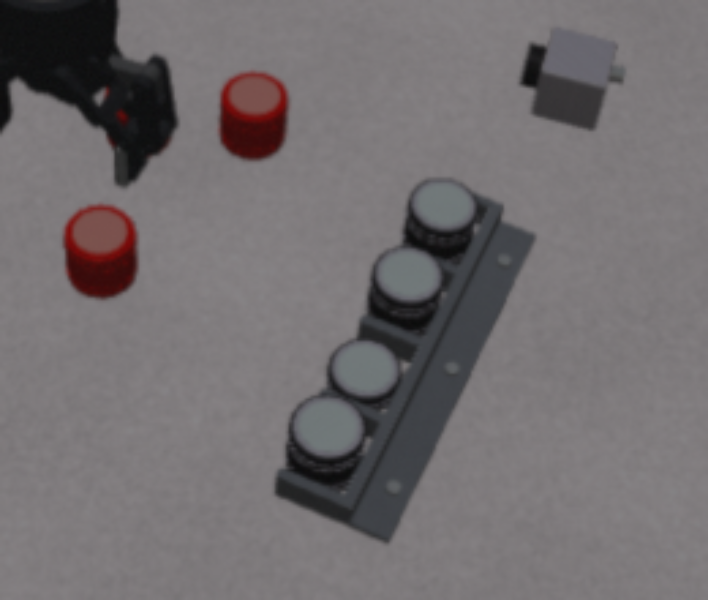

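All four cells stand in line in the bays at rack-x of about 0.644, at 72 mm pitch. The spares are home and upright, the parked cells haven't moved, and the arm is clear.

```bash
python3 -c "from bench import bot; print(bot.hand_in())"
```

```text
the job is handed in; nothing more can be done
None
```

I slid one spare into bay 2 and the other into bay 4, both home against the back wall and upright, the parked cells measured where they were, and the job is handed in (no verdict was returned).

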